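Pull the worn green palm-button cap with a fork puller

ROBOT

A 6-joint arm with a two-finger parallel gripper is mounted at the origin on the work surface. World frame = base frame: x ahead of the robot, y to its left, z up, the work surface at z = 0. Lengths are in mm, angles in rad, forces in N, time in s.
With the tool pointing down it reaches from about 375 to 975 mm from the base axis. Payload 3.8 kg.
Tool frame: the origin (TCP) lies midway between the tips of the shut fingers; the grasp point (between the pads) lies 19 mm behind it; z points along the fingers, y is the line along which they close (so a half turn about z gives the same grasp; the last joint's range is limited). The gripper opens to 88 mm and grips with 3 to 60 N. Pads are 18 mm wide; open, the fingers measure 123 mm over their backs; the gripper's body (75 mm by 187 mm) begins 45 mm behind the grasp point.
Start: joints at [1.104, 0.264, 1.604, -0, 1.274, -0.037], TCP at [281.262, 613.604, 238.706] pointing down, gripper open.
Joint ranges: [-2.63, 2.63], [-0.94, 2.18], [0.31, 2.57], [-1.31, 4.45], [0, 2.66], [-2.55, 2.55]. Speed limits (rad/s): [2.57, 2.57, 3.14, 3.14, 3.14, 3.14].

INTERFACE

Orientations are given as a unit quaternion [x, y, z, w].
In Python, from bench import robot, vision, recognise, cut_out, mark_of gives the robot as it stands.
- The arm moves only by the tool send_rows, never from a script. Its argument "motion" is a list of rows, each a list of 3 entries, a list of its own where there are three numbers: the turn, a rotation vector about the world's x, y, z in units of 10 degrees (1.0 is 10 degrees), then the shift along the world's x, y, z in units of 25 mm (1.0 is 25 mm), then the finger opening in mm, from 0 to 88.1. A call has exactly 10 rows; each row is the pose to reach, as a shift and turn from the pose commanded when the call began; what a row does not reach only later rows make up. A row lasts 1/8 s, in which the tool goes at most 62.5 mm and 10.7 degrees, less where a joint would pass 70% of its speed; a pose out of reach is approached as far as the arm can. A call with a gripper value outside its range is refused whole. The fingers move at their own pace and stop on an object; "force" is the grip in N (left out, the last holds). Time passes only in rows, so rows that repeat a pose let the fingers close, or fill a call up. It gives the time, the measured TCP pose, the force, the opening and the grip force at its end, in the units of the state.
- robot.state(): the state, without advancing time (a new reading comes with each control period).
- vision.snapshot(name): name is "side" or "top" or "wrist"; returns the picture (420x560x3 uint8, red, green, blue); there is no depth.
- vision.get_calibration(name): a dict with "mtx" (3x3 intrinsics, pixels), "position" and "orientation" of the camera in the world. Camera axes: x right, y down, z forward; pixel columns grow to the right and rows downward; lengths in mm; the calibration is good to about 2 mm. A picture is of the moment at which its call begins: read the wrist's pose just before it. get_calibration takes no time and is no camera call; for the wrist camera it gives the pose at the moment of the call.
- robot.finish_job(): hands the job in; it is judged then, once.
Trained networks look in the newest picture that a camera, given by its name, has taken for a name from the list of things; names that differ only in an ending like _2 or _b are one class to them, and where a whole thing is asked for, a point or a joint stands for the part that bears it (a point fixed in the world has none). Each returns a list of dicts, best first, with "p" (0 to 1); they miss things now and then, are a little off and sometimes report something else, mostly with a low value. They report only what shows in the picture. A call takes as long as a camera call. They do not tell look-alikes from the thing itself.
- recognise(camera, name): "location" ([x, y, z] in mm, in world coordinates, good to about 4 mm: the middle of the surface that is visible of it).
- cut_out(camera, name): "mask" (420x560 bool, what is visible of it).
- mark_of(camera, name): "location" ([x, y, z] in mm, in world coordinates, good to about 4 mm: a listed point, or the origin of a listed thing).
The state is a dict: "time_s": time; "joint_pos": joint angles; "dq": joint speeds; "tau": joint torques, N m; "ee_pos": TCP position; "tool_rot": TCP orientation; "force": force on the tool from outside, world axes, zero at the start; "moment": the same for the moment, N m; "width": finger opening in mm; "gripper_force": force on a finger pad.
Only numpy, scipy, OpenCV 4.12 (cv2) and the standard library are available. Lean on these libraries where they do the work, as an engineer would, in place of code of your own. Each camera call takes 0.05 s, during which the arm holds its last target. There are 200 camera calls.

TASK

The green cap of the test jig's start box is worn: take the fork puller from the blue mat, slide its fork fully home around the cap's neck, and pull the cap straight up with a steady, patient pull until it pops off: no fingers on the cap, no yanking, levering or forcing (the plastic cracks above 20 N), and neither button pushed in. Set the cap down gently in the grey tray, right way up on its neck with the puller drawn clear, and stand the puller back upright on the blue mat. Leave the circuit board, the jar and the screwdriver where they are.

Things in the scene. Friction and masses are not known exactly. Their poses are not given: they have to be found in the camera images.
- cap: green mushroom cap of a palm button, 40 g, snapped on its post. Origin: centre of its neck's underside, z up. Neck 26 mm diameter, z = 0 to 8 mm. Head 50 mm diameter, flat underside at z = 8, domed top at z = 21.5. On its button the neck's underside is level with the top of the bezel plate, which leaves a slot 8 mm high all round between plate and head.
- cap_head (a point): centre of the green head's flat underside, 8 mm above the cap's origin; the puller lifts here. Old grease holds the cap: below about 9 N of upward pull it stays, held at 12 to 17 N it creeps up slowly and after 2 to 5 s, 2 to 3 mm up, lets go and lies loose on the fork. Pulled faster than about 1.5 mm/s it takes over 20 N. Its post stands 15 mm into it. Over 20 N from the puller cracks it.
- puller: steel fork puller, about 0.2 kg, C-shaped from the side, standing upright on the blue mat. Origin: underside of the fork, below the middle of the grip stem; z up; the fork opens to +x. Flat fork 5.5 mm thick, 44 mm wide (47 at the tips), x = -39 to +21 mm. Riser x = -39 to -29, 30 mm wide; cross arm z = 34 to 44, x = -39 to +9, 22 mm wide. A cap on it hangs with its neck 2.5 mm below the fork.
- puller_slot (a point): closed end of the fork's slot, at x = -13 mm, z = 2.75 of the puller. The slot is 29 mm wide between the prongs and flares at the tips. With this end against the neck of a cap, the puller's origin is on the cap's axis.
- puller_grip (a point): middle of the puller's black grip stem, 18 x 18 mm square with sides along the puller's x and y; the stem is on the origin's axis, z = 44 to 104 mm; this point is at z = 78
- start_box: orange start box, fixed, 130 mm (x) by 260 mm (y), 72 mm high. Origin: centre of its underside. On its lid stand a green and a red palm-button unit at y = +62 and -62 mm, either way round; their axes are parallel to the box's.
- start_unit: unit of the green button, on the box's lid: square alloy bezel plate 84 x 84 x 10 mm, to be touched gently, never forced or levered on (above 40 N it bends). Origin: centre of the plate's underside. Fixed.
- start_unit_seat (a point): centre of the top of the green unit's bezel plate, where the underside of the cap's neck sits; fixed
- start_plunger (a joint): how far the green button is pushed in, m: 0 out (as it is left alone), 0.005 fully in; spring 3 N at first, 6 N at the end; at 3 mm it starts the jig's press
- stop_unit: unit of the red button beside it: the same plate, and a red head of the same size and height as the green cap, which is not to be taken off. Origin: centre of the plate's underside. Fixed.
- stop_plunger (a joint): how far the red button is pushed in, m: 0 out, 0.005 fully in; same spring
- tray: grey parts tray, fixed, 210 mm (x) by 150 mm (y), 16 mm high, 3 mm walls and floor. Origin: centre of its underside; the inner floor is at z = 3 mm.
- tool_mat: blue tool mat, fixed, 150 mm (x) by 130 mm (y), 3 mm thick. Origin: centre of its underside. The puller stands on it at the start.
- board: green circuit board 70 x 100 x 4 mm with parts up to 18 mm high, loose; a bystander. Origin: centre of its underside.
- jar: brown glass jar, 60 mm diameter, 70 mm high, loose; a bystander. Origin: centre of its underside.
- driver: yellow screwdriver, 120 mm long, lying flat, loose; a bystander.
Not all that is in view belongs to the job. Leave any purple look-alike of the puller alone.

How it is judged:
By the outcome, as a careful person would: the job done as asked, in the order asked, and still so for the second after the job is handed in, with the robot touching nothing.
It also fails if it takes over 72 s, if anything falls off the work surface, if the arm or the gripper's body presses on something with over 40 N, if the wrist force passes 120 N, or if a joint passes its speed limit or range.

## Working session

There is one attempt and no reset: what is moved stays moved. The work goes in short steps, Python scripts to look and compute and a tool call to move; the robot and the scene stay as the last step left them, time stands still between calls to the robot, and variables do not carry over. Pictures are saved under pics/ and viewed, at most 10 in all, crops included, and the job is handed in when it is done.

Besides the shell and the picture viewer there is one more tool, called after "Request:" in YAML: its name, and indented under it one key for each argument. send_rows: Moves the arm, as the interface text tells. Its arguments: {"type":"object","properties":{"motion":{"type":"array","items":{"type":"array"}},"force":{"type":"number"}},"required":["motion"]}

```bash
mkdir -p pics; ls
python3 - <<'E'
from bench import robot, vision, recognise, cut_out, mark_of
import cv2, numpy as np
s=robot.state(); print(s['time_s'],s['ee_pos'],s['tool_rot'],s['force'],s['width'])
ims=[]
for c in ['top','side']:
    im=vision.snapshot(c); cv2.imwrite(f'pics/{c}0.png',im[:,:,::-1])
    for n in ['cap','cap_head','puller','puller_slot','puller_grip','start_unit_seat','start_box','stop_unit','tray','tool_mat','board','jar','driver']:
        print(c,n,[(np.round(d['location']).tolist(),round(d['p'],2)) for d in mark_of(c,n)[:3]])
E
```

```text
pics
0.0 [280.96636923 612.99960694 237.42077017] [ 2.13242166e-01  9.76998785e-01 -1.04200996e-03 -2.57871132e-04] [0.3351689  0.44331857 0.25570625] 87.86330272676851
top cap [([614.0, 71.0, 86.0], 0.53)]
top cap_head [([615.0, 69.0, 92.0], 0.72)]
top puller [([628.0, 376.0, -2.0], 0.85), ([520.0, 527.0, -0.0], 0.73), ([502.0, 374.0, 8.0], 0.61)]
top puller_slot [([519.0, 516.0, 6.0], 0.8), ([609.0, 68.0, 82.0], 0.69), ([363.0, 228.0, 7.0], 0.65)]
top puller_grip [([523.0, 528.0, 77.0], 0.92), ([352.0, 222.0, 76.0], 0.76), ([628.0, 378.0, 80.0], 0.74)]
top start_unit_seat [([613.0, 67.0, 84.0], 0.57), ([616.0, 72.0, 91.0], 0.35)]
top start_box [([630.0, 10.0, -0.0], 0.88)]
top stop_unit []
top tray [([447.0, -322.0, 2.0], 0.79)]
top tool_mat [([469.0, 369.0, -0.0], 0.65)]
top board [([416.0, 21.0, -3.0], 0.59)]
top jar [([692.0, 278.0, 0.0], 0.63), ([500.0, 374.0, 9.0], 0.45)]
top driver [([505.0, 375.0, 8.0], 0.61), ([689.0, -273.0, 1.0], 0.59), ([614.0, 74.0, 71.0], 0.32)]
side cap [([613.0, 69.0, 85.0], 0.63), ([497.0, 367.0, 2.0], 0.44)]
side cap_head [([616.0, 71.0, 89.0], 0.45)]
side puller [([349.0, 220.0, 1.0], 0.83), ([497.0, 371.0, 2.0], 0.8), ([522.0, 523.0, 0.0], 0.69)]
side puller_slot [([364.0, 223.0, -0.0], 0.83), ([640.0, 380.0, 4.0], 0.77), ([512.0, 516.0, 3.0], 0.65)]
side puller_grip [([349.0, 220.0, 78.0], 0.87), ([496.0, 368.0, 77.0], 0.79), ([519.0, 528.0, 75.0], 0.68)]
side start_unit_seat [([614.0, 74.0, 80.0], 0.9), ([473.0, 366.0, -0.0], 0.7)]
side start_box [([626.0, 7.0, -2.0], 0.78), ([452.0, -324.0, 3.0], 0.29)]
side stop_unit [([640.0, -50.0, 76.0], 0.71)]
side tray [([450.0, -322.0, 4.0], 0.59)]
side tool_mat [([471.0, 367.0, -2.0], 0.6), ([691.0, 275.0, 2.0], 0.28)]
side board [([449.0, -325.0, 3.0], 0.61), ([416.0, 20.0, 0.0], 0.59)]
side jar [([690.0, 274.0, 1.0], 0.85), ([451.0, -324.0, 3.0], 0.2)]
side driver [([690.0, -277.0, -2.0], 0.54), ([690.0, 279.0, 1.0], 0.33)]
```

View pics/top0.png

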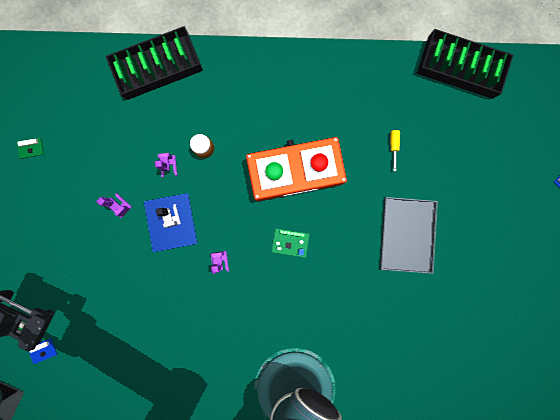

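View pics/side0.png

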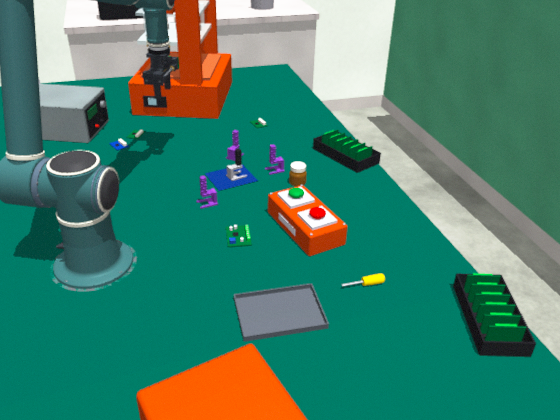

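Both views show the candidates, in top-picture pixels: the white steel puller with a black grip on the blue mat (168,216), and purple look-alikes at (166,163), (114,205) and (219,262). I choose the steel one on the mat. The green cap is at (274,171), the red button at (319,162) and the tray at (408,235).

Run:
```python
from bench import robot, vision
import cv2, numpy as np
from scipy.spatial.transform import Rotation as R
a=cv2.imread('pics/top0.png')[190:255,135:205]; b=cv2.imread('pics/side0.png')[140:200,195:265]
o=np.hstack([cv2.resize(a,(390,390),interpolation=cv2.INTER_CUBIC),cv2.resize(b,(390,390),interpolation=cv2.INTER_CUBIC)])
cv2.imwrite('pics/crop0.png',o)
s=robot.state(); c=vision.get_calibration('wrist'); print(c)
T=R.from_quat(s['tool_rot']); print(T.as_matrix().round(3)); print('cam in tool',T.inv().apply(np.array(c['position'])-s['ee_pos']), (T.inv()*R.from_quat(c['orientation'])).as_matrix().round(3))
for n in('top','side'):
  c=vision.get_calibration(n); print(n,c['position'],R.from_quat(c['orientation']).as_matrix()[:,2],c['mtx'][0])
```

```text
{'mtx': array([[374.05571169,   0.        , 282.13459563],
       [  0.        , 374.05571169, 208.22525879],
       [  0.        ,   0.        ,   1.        ]]), 'position': array([209.83499989, 646.47643086, 385.53954183]), 'orientation': array([0.831664  , 0.53384849, 0.08248946, 0.12859344])}
[[-0.909  0.417  0.   ]
 [ 0.417  0.909  0.   ]
 [-0.     0.    -1.   ]]
cam in tool [ 7.86365012e+01  1.25715440e-01 -1.46819340e+02] [[ 0.    -0.953 -0.302]
 [ 1.     0.    -0.   ]
 [ 0.    -0.302  0.953]]
top [ 467.94839009   66.36558357 1110.52343104] [ 0.04188778 -0.01568826 -0.99899915] [380.60481834   0.         280.99248437]
side [  142.04508466 -1280.95386288   985.1834436 ] [ 0.24285523  0.807687   -0.53727371] [545.56252054   0.         274.82471184]
```

View pics/crop0.png

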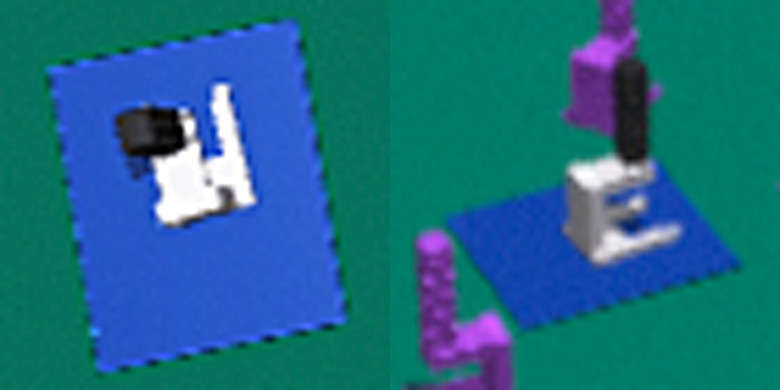

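The crop confirms it: white C-shaped steel with a black stem on the blue mat. The fork points image-up (+x), turned slightly to the left, so its yaw is about +12°. I'll move the wrist camera over it, with the fingers set to close along the puller's x.

Request:
send_rows:
  motion:
    - [[0,0,-0.9],[1.5,-1.7,0],60]
    - [[0,0,-1.8],[3,-3.4,0],60]
    - [[0,0,-2.7],[4.5,-5.1,0],60]
    - [[0,0,-3.6],[6,-6.8,0],60]
    - [[0,0,-4.5],[7.5,-8.5,0],60]
    - [[0,0,-5.3],[8.6,-9.7,0],60]
    - [[0,0,-5.3],[8.6,-9.7,0],60]
    - [[0,0,-5.3],[8.6,-9.7,0],60]
    - [[0,0,-5.3],[8.6,-9.7,0],60]
    - [[0,0,-5.3],[8.6,-9.7,0],60]

```text
time_s: 2.65
ee_pos: [495.4, 372.1, 238.7]
tool_rot: [0.626, 0.78, -0.0, -0.0]
force: [0.3, -0.7, -0.2]
width: 60.0
gripper_force: 0.0
```

Run:
```python
from bench import robot, vision, recognise, cut_out, mark_of
import cv2, numpy as np
from scipy.spatial.transform import Rotation as R
s=robot.state(); print(s['time_s'],s['ee_pos'],s['joint_pos'],s['force'],s['width'],s['dq'].max() if hasattr(s['dq'],'max') else s['dq'])
im=vision.snapshot('wrist'); c=vision.get_calibration('wrist'); cv2.imwrite('pics/w1.png',im[:,:,::-1])
np.savez('w1.npz',im=im,mtx=c['mtx'],p=c['position'],q=c['orientation'])
for n in ['puller','puller_slot','puller_grip']:
    print(n,[(np.round(d['location'],1).tolist(),round(d['p'],2)) for d in mark_of('wrist',n)[:3]])
print(R.from_quat(s['tool_rot']).as_matrix().round(3))
```

```text
2.65 [495.44572282 372.09726799 238.68968898] [6.03881380e-01 1.60314678e-01 1.72831206e+00 1.62765991e-04
 1.25303139e+00 3.85738402e-01] [ 0.25544208 -0.7481322  -0.2059876 ] 60.03065278194604 0.0009095612900844667
puller [([499.9, 374.9, 1.9], 0.88), ([626.0, 377.8, 1.5], 0.87), ([350.3, 222.4, -1.1], 0.87)]
puller_slot [([639.1, 379.7, 4.1], 0.96), ([483.1, 366.9, 8.2], 0.85), ([361.1, 223.9, 0.1], 0.66)]
puller_grip [([498.8, 373.6, 79.9], 0.82), ([626.5, 377.7, 77.4], 0.77), ([418.8, 17.6, 1.6], 0.31)]
[[-0.216  0.976 -0.   ]
 [ 0.976  0.216  0.   ]
 [ 0.    -0.    -1.   ]]
```

View pics/w1.png

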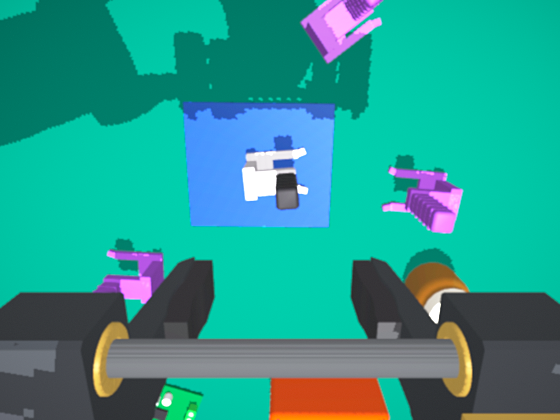

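The picture shows the steel puller on the mat at about (273,180), with its black grip top at (287,190) and the fork to the right, tilted slightly up. The purple ones are off the mat. Next I'll fit the pose against the silhouette.

```bash
cat > fit.py <<'E'
import numpy as np, cv2
from scipy.spatial.transform import Rotation as R
from scipy.optimize import minimize
from itertools import product
def proj(P,c):
    q=R.from_quat(c['orientation']).inv().apply(np.asarray(P)-c['position'])
    uv=q@np.asarray(c['mtx']).T; return uv[:,:2]/uv[:,2:]
def bx(x0,x1,y0,y1,z0,z1): return np.array(list(product((x0,x1),(y0,y1),(z0,z1))),float)
PULLER=[bx(-39,-13,-22,22,0,5.5),bx(-13,21,14.5,22.5,0,5.5),bx(-13,21,-22.5,-14.5,0,5.5),
        bx(-39,-29,-15,15,0,44),bx(-39,9,-11,11,34,44),bx(-9,9,-9,9,44,104)]
def world(P,x,y,z,yaw): return R.from_euler('z',yaw).apply(P)+[x,y,z]
def render(parts,c,pose,shape=(420,560),k=4):
    m=np.zeros((shape[0]*k,shape[1]*k),np.uint8)
    for P in parts:
        h=cv2.convexHull(((proj(world(P,*pose),c)+.5)*k).astype(np.float32))
        cv2.fillConvexPoly(m,h.astype(np.int32),1)
    return cv2.resize(m.astype(np.float32),shape[::-1],interpolation=cv2.INTER_AREA)
def fit(parts,views,x0,z):
    f=lambda v: sum(np.abs(render(parts,c,(v[0],v[1],z,v[2]))-m).sum()/m.sum() for m,c in views)
    best=None
    for d in(-.35,-.17,0,.17,.35):
        r=minimize(f,[x0[0],x0[1],x0[2]+d],method='Nelder-Mead',options=dict(initial_simplex=np.array([x0[0],x0[1],x0[2]+d])+np.array([[0,0,0],[5,0,0],[0,5,0],[0,0,.1]])))
        if best is None or r.fun<best.fun: best=r
    return best.x,best.fun
E
python3 - <<'E'
from fit import *
d=np.load('w1.npz'); im=d['im']; c=dict(mtx=d['mtx'],position=d['p'],orientation=d['q'])
hsv=cv2.cvtColor(im,cv2.COLOR_RGB2HSV); r=im.astype(int)
ok=np.zeros((420,560),bool); ok[108:224,193:328]=1
# steel: low saturation bright ; grip: dark
m=ok&((hsv[...,1]<90)|(r.max(2)<75))
m=cv2.morphologyEx(m.astype(np.uint8),cv2.MORPH_OPEN,np.ones((2,2)))
n,l,st,_=cv2.connectedComponentsWithStats(m); print(st[1:])
m=(l==1+st[1:,4].argmax()).astype(np.float32)
v,f=fit(PULLER,[(m,c)],(499,373,.28),3); print(v,np.degrees(v[2]),f,m.sum())
fm=render(PULLER,c,(v[0],v[1],3,v[2]))
o=im.copy(); cs,_=cv2.findContours((fm>.5).astype(np.uint8),0,1); big=cv2.resize(o[90:240,180:340],None,fx=4,fy=4)
for k in cs: cv2.polylines(big,[((k-[180,90])*4+2).astype(np.int32)],True,(255,0,0),1)
cs,_=cv2.findContours((m>.5).astype(np.uint8),0,1)
for k in cs: cv2.polylines(big,[((k-[180,90])*4+2).astype(np.int32)],True,(255,255,0),1)
cv2.imwrite('pics/fit1.png',big[:,:,::-1])
E
```

```text
[[ 243  149   66   61 2632]]
[4.99923159e+02 3.69404808e+02 2.99948530e-01] 17.185784854724176 0.09602963179349899 2632.0
```

View pics/fit1.png

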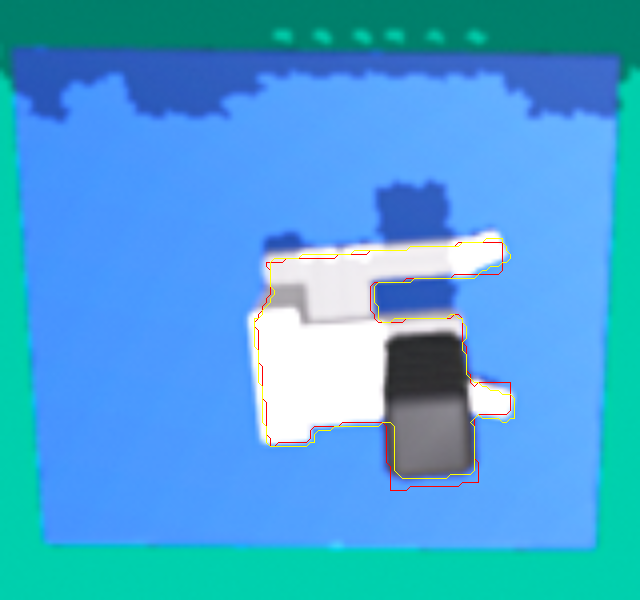

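The fit is good, with a yaw of 17.2° and the origin near (500,370.5). Descending to grasp.

Request:
send_rows:
  motion:
    - [[0,0,0.47],[0.18,-0.06,-1.5],50]
    - [[0,0,0.47],[0.18,-0.06,-3.2],50]
    - [[0,0,0.47],[0.18,-0.06,-5],50]
    - [[0,0,0.47],[0.18,-0.06,-6.3],50]
    - [[0,0,0.47],[0.18,-0.06,-7],50]
    - [[0,0,0.47],[0.18,-0.06,-7.08],50]
    - [[0,0,0.47],[0.18,-0.06,-7.08],30]
    - [[0,0,0.47],[0.18,-0.06,-7.08],17]
    - [[0,0,0.47],[0.18,-0.06,-7.08],10]
    - [[0,0,0.47],[0.18,-0.06,-7.08],10]
  force: 50

```text
time_s: 4.1
ee_pos: [501.1, 369.9, 62.6]
tool_rot: [0.594, 0.804, 0.001, 0.0]
force: [-1.7, 0.7, 3.2]
width: 17.8
gripper_force: 50.0
```

Run:
```python
from bench import robot
s=robot.state(); print({k:s[k] for k in('time_s','ee_pos','force','width','gripper_force')})
```

```text
{'time_s': 4.1, 'ee_pos': array([501.11159546, 369.94806872,  62.62819951]), 'force': array([-1.6582391 ,  0.66418253,  3.22220374]), 'width': 17.846393594586658, 'gripper_force': 49.99782088212669}
```

Gripped at 17.8 mm, which matches the 18 mm stem. Lifting straight up, then measuring both the puller in hand and the cap.

Request:
send_rows:
  motion:
    - [[0,0,0],[0,0,0.2],10]
    - [[0,0,0],[0,0,1],10]
    - [[0,0,0],[0,0,2.5],10]
    - [[0,0,0],[0,0,4],10]
    - [[0,0,-0.2],[1,-2,5],10]
    - [[0,0,-0.4],[1.5,-4,5.5],10]
    - [[0,0,-0.4],[2,-5,5.5],10]
    - [[0,0,-0.4],[2,-5,5.5],10]
    - [[0,0,-0.4],[2,-5,5.5],10]
    - [[0,0,-0.4],[2,-5,5.5],10]

```text
time_s: 5.35
ee_pos: [550.2, 245.6, 199.2]
tool_rot: [0.622, 0.783, -0.0, -0.0]
force: [-0.5, -0.4, -1.8]
width: 17.5
gripper_force: 50.0
```

```bash
cat > cap.py <<'E'
from fit import *
def cyl(r,z0,z1,n=40,cx=0,cy=0):
    t=np.arange(n)*2*np.pi/n; return np.vstack([np.c_[cx+r*np.cos(t),cy+r*np.sin(t),0*t+z] for z in(z0,z1)])
# dome: approximated as spherical cap 8..21.5 with R 25 rim
def head(cx=0,cy=0):
    return [np.vstack([cyl(25*np.sqrt(max(0,1-s*s)),8+2+11.5*s,8+2+11.5*s) for s in(0,.3,.6,.8,.95)]+[cyl(25,8,10)])+[cx,cy,0]]
def green(im):
    h=cv2.cvtColor(im,cv2.COLOR_RGB2HSV); return (h[...,0]>50)&(h[...,0]<70)&(h[...,1]>180)&(h[...,2]>90)
E
python3 - <<'E'
from cap import *
from bench import robot, vision, cut_out
s=robot.state(); print(s['time_s'],s['ee_pos'],R.from_quat(s['tool_rot']).as_matrix()[:,1].round(4),s['force'],s['width'])
wc=vision.get_calibration('wrist'); w=vision.snapshot('wrist')
np.savez('w2.npz',im=w,mtx=wc['mtx'],p=wc['position'],q=wc['orientation'],ee=s['ee_pos'],rot=s['tool_rot']); cv2.imwrite('pics/w2.png',w[:,:,::-1])
V=[]
for n in('top','side'):
    im=cv2.imread(f'pics/{n}0.png')[:,:,::-1].copy(); c=vision.get_calibration(n)
    u=proj([[614,70,95]],c)[0].astype(int)
    m=np.zeros((420,560),np.float32); a=slice(u[1]-16,u[1]+17),slice(u[0]-18,u[0]+19)
    px=im[a].astype(int); m[a]=(px[...,1]-px[...,0]>40)&(px[...,1]-px[...,2]>40)
    k,l,st,ce=cv2.connectedComponentsWithStats(m.astype(np.uint8)); i=1+st[1:,4].argmax(); m=(l==i).astype(np.float32)
    print(n,u,st[i],ce[i])
    for nm,vv in(('one',[(m,c)]),):
        x,f=fit(head(),vv,(614,70,0),82); print(n,x[:2],f)
    V.append((m,c))
    # red head and box corners
    r=(im[...,0].astype(int)>150)&(im[...,1]<60)&(im[...,2]<60)
    k,l,st,ce=cv2.connectedComponentsWithStats(r.astype(np.uint8)); i=1+st[1:,4].argmax(); print('red',st[i],ce[i])
    x,f=fit(head(),[((l==i).astype(np.float32),c)],(640,-53,0),82); print('red',x[:2],f)
print(fit(head(),V,(614,70,0),82))
E
```

```text
5.35 [550.19970038 245.58874855 199.17882893] [ 9.738e-01  2.274e-01 -4.000e-04] [-0.53885788 -0.40544994 -1.82548268] 17.494842193210367
top [274 170] [265 162  18  18 252] [273.78174603 170.64285714]
top [615.26548254  71.37612107] 0.095238097012043
red [311 154  17  17 221] [319.02262443 161.84162896]
red [641.01015947 -50.55036866] 0.2406674176454544
side [295 192] [289 187  15  11 127] [295.81102362 192.33070866]
side [615.67544337  71.56919728] 0.10629921406507492
red [ 149    0   70  118 3465] [189.52929293  69.66984127]
red [451.00729863 721.11142736] 0.9797077775001526
(array([6.15753796e+02, 7.13933646e+01, 4.18704283e-01]), np.float64(0.21069437265396118))
```

View pics/w2.png

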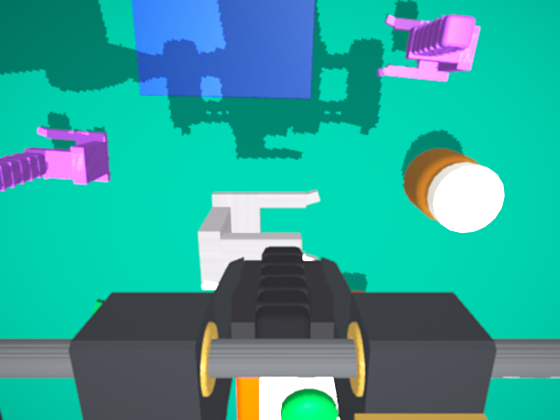

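The picture shows the puller held upright, with its fork at (213–318, 190–210) and clear of the jar (455,195). The cap shows at the bottom (308,405). Next I'll fit the puller's offset in the hand.

Run:
```python
from cap import *
d=np.load('w2.npz'); im=d['im']; c=dict(mtx=d['mtx'],position=d['p'],orientation=d['q'])
h=cv2.cvtColor(im,cv2.COLOR_RGB2HSV)
reg=np.zeros((420,560),bool); reg[175:258,185:335]=1
m=(reg&(h[...,1]<70)&(h[...,2]>100))
n,l,st,_=cv2.connectedComponentsWithStats(m.astype(np.uint8)); i=1+st[1:,4].argmax(); print(st[i]); m=(l==i)
dark=cv2.dilate(((h[...,2]<90)&reg).astype(np.uint8),np.ones((3,3)))>0
use=reg&~dark
yw=np.arctan2(.2274,.9738)
def f(v,z=None):
    zz=v[3] if z is None else z
    return np.abs(render(PULLER,c,(d['ee'][0]+v[0],d['ee'][1]+v[1],zz,yw+v[2]))-m)[use].sum()/m.sum()
z0=d['ee'][2]-59.3
for z in(None,z0):
    r=min((minimize(f,s[:3+(z is None)],args=(z,),method='Nelder-Mead',options=dict(initial_simplex=np.vstack([s[:3+(z is None)]]+[np.array(s[:3+(z is None)])+e for e in np.diag([3,3,.06,3])[:3+(z is None),:3+(z is None)]]))) for s in([0,0,0,z0],[0,2,0.03,z0],[0,-2,-.03,z0])),key=lambda r:r.fun)
    e=R.from_euler('z',-yw).apply([r.x[0],r.x[1],0]); print(z0,r.x,'in puller axes',e,r.fun)
```

```text
[ 198  190  122   68 5245]
139.87882893230858 [-5.09330810e-01  1.00593218e+00 -4.59753161e-03  1.40886071e+02] in puller axes [-0.26723774  1.09540012  0.        ] 0.04602001906577693
139.87882893230858 [-0.5903084   0.63764316 -0.0101081 ] in puller axes [-0.42984287  0.75517409  0.        ] 0.04582936129647283
```

Request:
send_rows:
  motion:
    - [[0,0,0],[0.1,-1.5,0],10]
    - [[0,0,0],[0.3,-3.3,0],10]
    - [[0,0,0],[0.5,-5.2,0],10]
    - [[0,0,0],[0.61,-6.8,0],10]
    - [[0,0,0],[0.61,-7.47,-0.4],10]
    - [[0,0,0],[0.61,-7.47,-1],10]
    - [[0,0,0],[0.61,-7.47,-1.6],10]
    - [[0,0,0],[0.61,-7.47,-1.98],10]
    - [[0,0,0],[0.61,-7.47,-1.98],10]
    - [[0,0,0],[0.61,-7.47,-1.98],10]

```text
time_s: 6.65
ee_pos: [566.3, 58.4, 149.9]
tool_rot: [0.622, 0.783, 0.0, 0.0]
force: [0.1, 0.3, -2.1]
width: 17.5
gripper_force: 50.0
```

```bash
cat > look.py <<'E'
from cap import *
from bench import robot, vision
def look(tag,view=True):
    s=robot.state(); c=vision.get_calibration('wrist'); im=vision.snapshot('wrist'); cv2.imwrite(f'pics/{tag}.png',im[:,:,::-1])
    np.savez(tag+'.npz',im=im,mtx=c['mtx'],p=c['position'],q=c['orientation'],ee=s['ee_pos'],rot=s['tool_rot'])
    print(s['time_s'],np.round(s['ee_pos'],2),R.from_quat(s['tool_rot']).as_matrix()[:,1].round(4),np.round(s['force'],2),np.round(s['moment'],2),s['width']); return s,c,im
E
python3 - <<'E'
from look import *
look('w3')
E
```

```text
6.65 [566.32  58.37 149.94] [9.739e-01 2.269e-01 4.000e-04] [ 0.07  0.31 -2.09] [-0.    0.01  0.05] 17.52435134077719
```

View pics/w3.png

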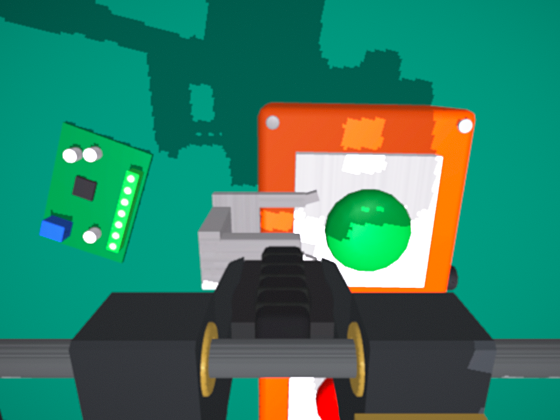

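The fork is at (215–318, 190–240) and the green head at (368,229), clear of each other. Next I'll fit the cap in the same camera.

Run:
```python
from cap import *
d=np.load('w3.npz'); im=d['im']; c=dict(mtx=d['mtx'],position=d['p'],orientation=d['q'])
px=im.astype(int); m=(px[...,1]-px[...,0]>60)&(px[...,1]-px[...,2]>40); m[:,:300]=0; m[:180]=0;m[285:]=0;m[:,430:]=0
n,l,st,ce=cv2.connectedComponentsWithStats(m.astype(np.uint8)); i=1+st[1:,4].argmax(); m=l==i; print(st[i],ce[i])
x,f=fit(head(),[(m.astype(np.float32),c)],(615,71,0),82); print(x,f)
yw=np.arctan2(.2269,.9739)
e=R.from_euler('z',-yw).apply([x[0]-d['ee'][0],x[1]-d['ee'][1],0]); print('cap rel tool in puller axes',e)
# bezel plate yaw/pos check: white quad corners
h=cv2.cvtColor(im,cv2.COLOR_RGB2HSV); P=((h[...,1]<60)&(h[...,2]>120)); 
for z in (82,):
    q=[]
    for u in((297,154),(443,157),(424,288)):
        r=R.from_quat(d['q']).apply(np.linalg.inv(d['mtx'])@[u[0]+.0,u[1],1]); t=(z-d['p'][2])/r[2]; q.append((d['p']+t*r)[:2])
    q=np.array(q); print(q,(q[0]+q[2])/2,np.linalg.norm(q[0]-q[1]))
```

```text
[ 326  190   85   81 5466] [367.7665569  230.25667764]
[6.15149259e+02 6.91686595e+01 2.01116688e-01] 0.016888491809368134
cap rel tool in puller axes [50.00518609 -0.56627482  0.        ]
[[564.74110405 102.5184429 ]
 [647.22712662 119.98858418]
 [665.3889662   36.84662025]] [615.06503513  69.68253157] 84.31577407181727
```

Request:
send_rows:
  motion:
    - [[0,0,0],[0.013,-0.054,-0.1],10]
    - [[0,0,0],[0.013,-0.054,-0.2],10]
    - [[0,0,0],[0.013,-0.054,-0.25],10]
    - [[0,0,0],[0.013,-0.054,-0.28],10]
    - [[0,0,0],[0.013,-0.054,-0.29],10]
    - [[0,0,0],[0.013,-0.054,-0.29],10]
    - [[0,0,0],[0.013,-0.054,-0.3],10]
    - [[0,0,0],[0.013,-0.054,-0.3],10]
    - [[0,0,0],[0.013,-0.054,-0.3],10]
    - [[0,0,0],[0.013,-0.054,-0.3],10]

```text
time_s: 7.95
ee_pos: [566.4, 56.5, 142.2]
tool_rot: [0.622, 0.783, 0.0, 0.0]
force: [0.4, -0.3, -3.4]
width: 17.5
gripper_force: 50.0
```

Run:
```python
from look import *
s,c,im=look('w4')
s=robot.state(); print(s['ee_pos'],s['force']); 
cv2.imwrite('pics/w4c.png',cv2.resize(im[170:290,190:430],None,fx=3,fy=3)[:,:,::-1])
```

```text
7.95 [566.37  56.51 142.24] [9.741e-01 2.262e-01 1.000e-04] [ 0.39 -0.31 -3.35] [-0.01  0.06  0.02] 17.545384536645688
[566.34686302  56.47676182 142.2159866 ] [-0.42567417 -0.80448695 -2.95970864]
```

Request:
send_rows:
  motion:
    - [[0,0,0],[0,0,-0.005],10]
    - [[0,0,0],[0,0,-0.01],10]
    - [[0,0,0],[0,0,-0.015],10]
    - [[0,0,0],[0,0,-0.02],10]
    - [[0,0,0],[0,0,-0.025],10]
    - [[0,0,0],[0,0,-0.03],10]
    - [[0,0,0],[0,0,-0.035],10]
    - [[0,0,0],[0,0,-0.04],10]
    - [[0,0,0],[0,0,-0.04],10]
    - [[0,0,0],[0,0,-0.04],10]

```text
time_s: 9.25
ee_pos: [566.4, 56.6, 141.6]
tool_rot: [0.622, 0.783, 0.0, 0.0]
force: [-2.4, 0.3, 3.3]
width: 17.7
gripper_force: 50.0
```

```bash
cat > rel.py <<'E'
from look import *
def rel(tag,zoff=59.5,reg=(175,258,185,335),capz=82):
    d=np.load(tag+'.npz'); im=d['im']; c=dict(mtx=d['mtx'],position=d['p'],orientation=d['q'])
    yv=R.from_quat(d['rot']).as_matrix()[:,1]; yw=np.arctan2(yv[1],yv[0])
    px=im.astype(int); m=(px[...,1]-px[...,0]>60)&(px[...,1]-px[...,2]>40); m[:,:300]=0; m[:180]=0;m[285:]=0;m[:,430:]=0
    n,l,st,ce=cv2.connectedComponentsWithStats(m.astype(np.uint8)); i=1+st[1:,4].argmax(); m=l==i
    x,f=fit(head(),[(m.astype(np.float32),c)],(615,71,0),capz); e=R.from_euler('z',-yw).apply([x[0]-d['ee'][0],x[1]-d['ee'][1],0])
    print('cap',x[:2],f,'rel tool',e[:2])
    return d,c,im,yw,e
E
python3 - <<'E'
from rel import *
d,c,im,yw,e=rel('w4')
# far prong edges: rows of the outer (+y) top edge along its columns
g=cv2.cvtColor(im,cv2.COLOR_RGB2GRAY).astype(float)
for x0 in(0,.5,1,1.5,2): 
    o=d['ee']+R.from_euler('z',yw).apply([-.35,x0,0])
    P=[world(np.array([[X,22,5.5]]),o[0],o[1],d['ee'][2]-59.6,yw)[0] for X in(-30,-15,0,10)]
    print(x0,proj(P,c).round(2).tolist())
for u in(220,230,240,260,270,280,290): 
    col=g[178:205,u]; dd=np.diff(col); k=np.abs(dd).argmax(); w=np.abs(dd[max(0,k-2):k+3]); print(u, 178+.5+(np.arange(max(0,k-2),k+3)*w).sum()/w.sum(), dd[k])
E
```

```text
cap [615.27876319  69.16540611] 0.01598125323653221 rel tool [50.50799909  1.26610988]
0 [[227.95, 196.19], [254.83, 196.21], [281.72, 196.22], [299.64, 196.23]]
0.5 [[227.91, 195.33], [254.81, 195.35], [281.72, 195.36], [299.66, 195.37]]
1 [[227.87, 194.47], [254.79, 194.48], [281.72, 194.5], [299.67, 194.51]]
1.5 [[227.83, 193.6], [254.77, 193.62], [281.72, 193.63], [299.68, 193.64]]
2 [[227.79, 192.73], [254.75, 192.75], [281.72, 192.76], [299.7, 192.77]]
220 194.1451612903226 29.0
230 194.172131147541 29.0
240 190.546875 30.0
260 194.03030303030303 29.0
270 194.28125 32.0
280 194.17741935483872 30.0
290 194.28787878787878 30.0
```

Lateral alignment is within 0.2 mm. Raising 1.6 mm to mid-slot and sliding in.

Request:
send_rows:
  motion:
    - [[0,0,0],[0,0,0.065],10]
    - [[0,0,0],[0,0,0.065],10]
    - [[0,0,0],[0.195,0.045,0.065],10]
    - [[0,0,0],[0.39,0.091,0.065],10]
    - [[0,0,0],[0.585,0.136,0.065],10]
    - [[0,0,0],[0.78,0.181,0.065],10]
    - [[0,0,0],[0.974,0.2265,0.065],10]
    - [[0,0,0],[1.17,0.272,0.065],10]
    - [[0,0,0],[1.364,0.317,0.065],10]
    - [[0,0,0],[1.364,0.317,0.065],10]

```text
time_s: 10.5
ee_pos: [600.9, 64.5, 142.9]
tool_rot: [0.622, 0.783, 0.0, 0.0]
force: [0.1, 0.1, -1.5]
width: 17.7
gripper_force: 50.0
```

Run:
```python
from look import *
s,c,im=look('w5')
a=cv2.resize(im[150:290,190:430],None,fx=3.2,fy=3.2); cv2.imwrite('pics/w5c.png',a[:,:,::-1])
```

```text
10.5 [600.85  64.52 142.86] [9.741e-01 2.263e-01 2.000e-04] [ 0.06  0.14 -1.51] [-0.02 -0.04 -0.03] 17.692651953259897
```

View pics/w5c.png

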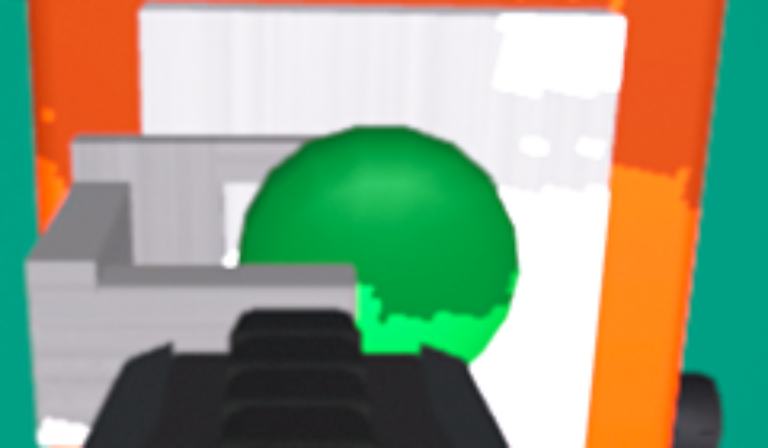

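The fork is going under the head without contact forces. I'll slide on until it seats on the neck.

Request:
send_rows:
  motion:
    - [[0,0,0],[0.14,0.033,0],10]
    - [[0,0,0],[0.28,0.065,0],10]
    - [[0,0,0],[0.42,0.098,0],10]
    - [[0,0,0],[0.53,0.123,0],10]
    - [[0,0,0],[0.57,0.133,0],10]
    - [[0,0,0],[0.59,0.137,0],10]
    - [[0,0,0],[0.61,0.142,0],10]
    - [[0,0,0],[0.625,0.145,0],10]
    - [[0,0,0],[0.625,0.145,0],10]
    - [[0,0,0],[0.625,0.145,0],10]

```text
time_s: 11.8
ee_pos: [615.5, 68.0, 142.7]
tool_rot: [0.622, 0.783, -0.0, -0.0]
force: [-3.1, -1.5, -0.5]
width: 17.4
gripper_force: 50.0
```

Run:
```python
from rel import *
look('w6'); s=robot.state(); print(s['force'],s['ee_pos'])
```

```text
11.8 [615.51  67.97 142.65] [ 0.9741  0.2262 -0.0012] [-3.13 -1.46 -0.47] [-0.23  0.66 -0.  ] 17.416725743528957
[-2.81678221 -1.09914221 -1.52888212] [615.54338066  67.94975418 142.65144013]
```

Contact of 3 N along the slide direction means the fork is fully home. I'll ease off slightly and take up the slack upward.

Request:
send_rows:
  motion:
    - [[0,0,0],[-0.004,-0.001,0.004],10]
    - [[0,0,0],[-0.004,-0.001,0.01],10]
    - [[0,0,0],[-0.004,-0.001,0.015],10]
    - [[0,0,0],[-0.004,-0.001,0.02],10]
    - [[0,0,0],[-0.004,-0.001,0.025],10]
    - [[0,0,0],[-0.004,-0.001,0.03],10]
    - [[0,0,0],[-0.004,-0.001,0.035],10]
    - [[0,0,0],[-0.004,-0.001,0.04],10]
    - [[0,0,0],[-0.004,-0.001,0.045],10]
    - [[0,0,0],[-0.004,-0.001,0.05],10]

```text
time_s: 13.1
ee_pos: [616.0, 68.1, 144.1]
tool_rot: [0.622, 0.783, 0.0, -0.0]
force: [-3.2, -0.1, -3.4]
width: 17.9
gripper_force: 50.0
```

Request:
send_rows:
  motion:
    - [[0,0,0],[0,0,0.003],10]
    - [[0,0,0],[0,0,0.006],10]
    - [[0,0,0],[0,0,0.009],10]
    - [[0,0,0],[0,0,0.012],10]
    - [[0,0,0],[0,0,0.015],10]
    - [[0,0,0],[0,0,0.018],10]
    - [[0,0,0],[0,0,0.02],10]
    - [[0,0,0],[0,0,0.02],10]
    - [[0,0,0],[0,0,0.02],10]
    - [[0,0,0],[0,0,0.02],10]

```text
time_s: 14.35
ee_pos: [615.9, 68.0, 144.5]
tool_rot: [0.622, 0.783, -0.0, -0.0]
force: [-2.5, -0.6, -5.5]
width: 17.7
gripper_force: 50.0
```

Request:
send_rows:
  motion:
    - [[0,0,0],[0,0,0.003],10]
    - [[0,0,0],[0,0,0.006],10]
    - [[0,0,0],[0,0,0.009],10]
    - [[0,0,0],[0,0,0.012],10]
    - [[0,0,0],[0,0,0.015],10]
    - [[0,0,0],[0,0,0.018],10]
    - [[0,0,0],[0,0,0.02],10]
    - [[0,0,0],[0,0,0.02],10]
    - [[0,0,0],[0,0,0.02],10]
    - [[0,0,0],[0,0,0.02],10]

```text
time_s: 15.6
ee_pos: [615.8, 68.0, 144.9]
tool_rot: [0.622, 0.783, -0.0, -0.0]
force: [-1.8, -0.9, -10.7]
width: 17.7
gripper_force: 50.0
```

Request:
send_rows:
  motion:
    - [[0,0,0],[0,0,0.004],10]
    - [[0,0,0],[0,0,0.008],10]
    - [[0,0,0],[0,0,0.012],10]
    - [[0,0,0],[0,0,0.014],10]
    - [[0,0,0],[0,0,0.016],10]
    - [[0,0,0],[0,0,0.018],10]
    - [[0,0,0],[0,0,0.02],10]
    - [[0,0,0],[0,0,0.022],10]
    - [[0,0,0],[0,0,0.024],10]
    - [[0,0,0],[0,0,0.024],10]

```text
time_s: 16.85
ee_pos: [615.7, 68.0, 145.6]
tool_rot: [0.622, 0.783, -0.0, -0.0]
force: [-3.2, -1.2, -11.6]
width: 17.7
gripper_force: 50.0
```

It is creeping. I'll keep the pull steady.

Request:
send_rows:
  motion:
    - [[0,0,0],[0,0,0.005],10]
    - [[0,0,0],[0,0,0.009],10]
    - [[0,0,0],[0,0,0.012],10]
    - [[0,0,0],[0,0,0.015],10]
    - [[0,0,0],[0,0,0.018],10]
    - [[0,0,0],[0,0,0.021],10]
    - [[0,0,0],[0,0,0.024],10]
    - [[0,0,0],[0,0,0.027],10]
    - [[0,0,0],[0,0,0.03],10]
    - [[0,0,0],[0,0,0.033],10]

```text
time_s: 18.1
ee_pos: [616.5, 68.1, 148.1]
tool_rot: [0.622, 0.783, 0.0, 0.0]
force: [-6.2, -0.8, -2.3]
width: 17.9
gripper_force: 50.0
```

Run:
```python
from look import *
s,c,im=look('w7')
for _ in range(3): vision.snapshot('wrist'); s=robot.state(); print(s['ee_pos'].round(2),s['force'].round(2),s['moment'].round(2))
```

```text
18.1 [616.47  68.08 148.1 ] [0.9741 0.2263 0.0012] [-6.21 -0.79 -2.33] [-0.24  1.44 -0.03] 17.93793699768693
[616.65  68.09 148.62] [-6.83 -1.33  0.92] [-0.32  1.54 -0.01]
[616.73  68.09 148.89] [-6.81 -0.22 -0.54] [-0.34  1.55 -0.01]
[616.88  68.11 149.07] [-5.9  -1.83  0.53] [-0.3   1.57  0.03]
```

It has let go: the tool is up over 4 mm and the pull force is gone. I'll relieve the side push and lift gently off the post.

Request:
send_rows:
  motion:
    - [[0,0,0],[-0.015,-0.004,0.02],10]
    - [[0,0,0],[-0.031,-0.007,0.04],10]
    - [[0,0,0],[-0.031,-0.007,0.08],10]
    - [[0,0,0],[-0.031,-0.007,0.14],10]
    - [[0,0,0],[-0.031,-0.007,0.2],10]
    - [[0,0,0],[-0.031,-0.007,0.26],10]
    - [[0,0,0],[-0.031,-0.007,0.32],10]
    - [[0,0,0],[-0.031,-0.007,0.38],10]
    - [[0,0,0],[-0.031,-0.007,0.42],10]
    - [[0,0,0],[-0.031,-0.007,0.42],10]

```text
time_s: 19.55
ee_pos: [615.4, 67.9, 157.2]
tool_rot: [0.622, 0.783, 0.0, 0.0]
force: [0.4, 0.6, -1.5]
width: 17.4
gripper_force: 50.0
```

Run:
```python
from look import *
s,c,im=look('w8')
a=cv2.resize(im[150:290,190:430],None,fx=3.2,fy=3.2); cv2.imwrite('pics/w8c.png',a[:,:,::-1])
```

```text
19.55 [615.42  67.89 157.22] [9.741e-01 2.262e-01 6.000e-04] [ 0.42  0.55 -1.54] [-0.05  0.    0.05] 17.42413085517575
```

View pics/w8c.png

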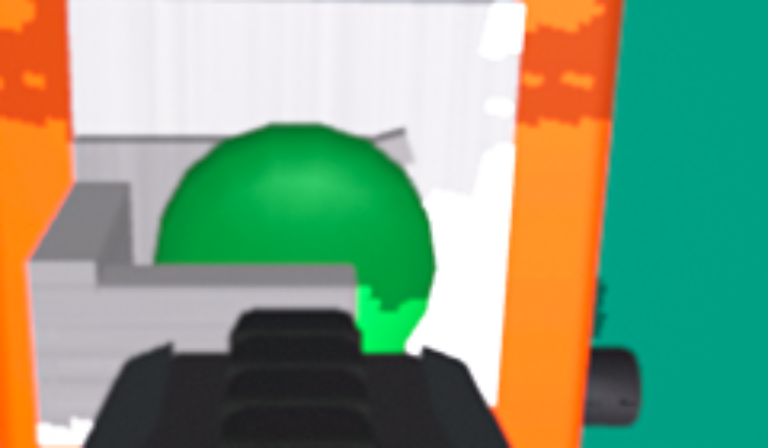

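The head sits on the fork and moves with it, with the fork tips showing beyond it. I'll lift clear of the post smoothly, then carry it over.

Request:
send_rows:
  motion:
    - [[0,0,0],[0,0,0.06],10]
    - [[0,0,0],[0,0,0.16],10]
    - [[0,0,0],[0,0,0.3],10]
    - [[0,0,0],[0,0,0.5],10]
    - [[0,0,0],[0,0,0.8],10]
    - [[0,0,0],[0,0,1.15],10]
    - [[0,0,0],[0,0,1.5],10]
    - [[0,0,0],[0,0,1.85],10]
    - [[0,0,0],[0,0,2.1],10]
    - [[0,0,0],[0,0,2.2],10]

```text
time_s: 20.85
ee_pos: [615.5, 67.9, 212.7]
tool_rot: [0.622, 0.783, 0.0, 0.0]
force: [0.5, 0.3, -2.9]
width: 17.5
gripper_force: 50.0
```

Run:
```python
from rel import *
s,c,im=look('w9')
d,c,im,yw,e=rel('w9',capz=s['ee_pos'][2]-59.6-2.5)
m=np.all(abs(im.astype(int)-128)<0,axis=2)
for n in('top',):
    t=vision.snapshot(n); cv2.imwrite('pics/top9.png',t[:,:,::-1]); k=vision.get_calibration(n)
    # tray outline -> minAreaRect at z=16
    h=cv2.cvtColor(t,cv2.COLOR_RGB2HSV); r=np.zeros((420,560),np.uint8); r[185:285,370:450]=1
    g=((h[...,1]<70)&(r>0)).astype(np.uint8); N,l,st,ce=cv2.connectedComponentsWithStats(g); i=1+st[1:,4].argmax()
    b=cv2.boxPoints(cv2.minAreaRect(cv2.findContours((l==i).astype(np.uint8),0,1)[0][0]))
    W=[]
    for u in b:
        q=R.from_quat(k['orientation']).apply(np.linalg.inv(k['mtx'])@[u[0],u[1],1]); W.append((k['position']+q*(10-k['position'][2])/q[2])[:2])
    W=np.array(W); print(W.round(1).tolist(),W.mean(0))
```

```text
20.85 [615.46  67.88 212.69] [9.741e-01 2.262e-01 8.000e-04] [ 0.47  0.32 -2.88] [-0.08  0.02  0.  ] 17.4655979499497
cap [626.26265217  68.3343015 ] 3.3065834045410156 rel tool [10.6234843  -1.99810524]
[[345.9, -239.9], [557.0, -251.8], [550.3, -406.4], [338.8, -393.2]] [ 448.00065134 -322.86358665]
```

```bash
cat >> rel.py <<'E'
def blob(tag):
    im=np.load(tag+'.npz')['im'].astype(int); m=(im[...,1]-im[...,0]>60)&(im[...,1]-im[...,2]>50)&(im[...,0]<90); m[:170]=0; m[265:]=0; m[:,200:][:,180:]=0; m[:,:200]=0
    h=cv2.cvtColor(im.astype(np.uint8),cv2.COLOR_RGB2HSV); m&=(h[...,0]>55)&(h[...,0]<74)
    n,l,st,ce=cv2.connectedComponentsWithStats(m.astype(np.uint8)); i=1+st[1:,4].argmax(); print(tag,st[i],ce[i].round(1))
E
python3 - <<'E'
from rel import *
for t in('w7','w8','w9'): blob(t)
E
```

```text
w7 [ 238  189   87   72 3535] [286.  218.3]
w8 [ 239  189   87   72 3553] [286.5 218.5]
w9 [ 239  189   87   72 3553] [286.3 218.2]
```

The cap rides unchanged on the fork. Carrying it to the tray with smooth ramps.

Request:
send_rows:
  motion:
    - [[0,0,-0.02],[-0.05,-0.15,0],10]
    - [[0,0,-0.06],[-0.18,-0.53,0],10]
    - [[0,0,-0.12],[-0.38,-1.14,0],10]
    - [[0,0,-0.2],[-0.66,-1.97,0],10]
    - [[0,0,-0.31],[-1.01,-2.99,0],10]
    - [[0,0,-0.43],[-1.39,-4.12,0],10]
    - [[0,0,-0.55],[-1.78,-5.26,0],10]
    - [[0,0,-0.67],[-2.16,-6.39,0],10]
    - [[0,0,-0.79],[-2.54,-7.53,0],10]
    - [[0,0,-0.9],[-2.93,-8.67,0],10]

```text
time_s: 22.2
ee_pos: [540.7, -151.0, 212.1]
tool_rot: [0.682, 0.731, -0.0, 0.0]
force: [-1.2, -0.3, -1.4]
width: 17.1
gripper_force: 50.0
```

Request:
send_rows:
  motion:
    - [[0,0,-0.12],[-0.38,-1.13,0],10]
    - [[0,0,-0.24],[-0.76,-2.27,0],10]
    - [[0,0,-0.36],[-1.15,-3.4,0],10]
    - [[0,0,-0.47],[-1.49,-4.42,0],10]
    - [[0,0,-0.55],[-1.77,-5.25,0],10]
    - [[0,0,-0.62],[-1.99,-5.9,0],10]
    - [[0,0,-0.67],[-2.14,-6.35,0],10]
    - [[0,0,-0.7],[-2.26,-6.69,0],10]
    - [[0,0,-0.73],[-2.33,-6.92,0],10]
    - [[0,0,-0.74],[-2.37,-7.03,0],10]

```text
time_s: 23.45
ee_pos: [482.8, -324.6, 212.0]
tool_rot: [0.727, 0.686, 0.0, -0.0]
force: [-0.4, 0.4, -2.4]
width: 17.7
gripper_force: 50.0
```

Run:
```python
from rel import *
look('w10'); blob('w10')
```

```text
23.45 [ 482.78 -324.64  212.  ] [ 0.9983 -0.0579  0.    ] [-0.45  0.36 -2.39] [-0.1   0.12 -0.03] 17.72765193931206
w10 [ 239  189   87   72 3486] [286.6 217.5]
```

Request:
send_rows:
  motion:
    - [[0,0,0],[0,0,-0.15],10]
    - [[0,0,0],[0,0,-0.5],10]
    - [[0,0,0],[0,0,-1.1],10]
    - [[0,0,0],[0,0,-1.8],10]
    - [[0,0,0],[0,0,-2.6],10]
    - [[0,0,0],[0,0,-3.4],10]
    - [[0,0,0],[0,0,-4.1],10]
    - [[0,0,0],[0,0,-4.7],10]
    - [[0,0,0],[0,0,-5.2],10]
    - [[0,0,0],[0,0,-5.5],10]

```text
time_s: 24.75
ee_pos: [482.6, -324.5, 73.7]
tool_rot: [0.727, 0.686, -0.0, -0.0]
force: [0.0, -0.0, -1.6]
width: 17.5
gripper_force: 50.0
```

Request:
send_rows:
  motion:
    - [[0,0,0],[0,0,-0.05],10]
    - [[0,0,0],[0,0,-0.11],10]
    - [[0,0,0],[0,0,-0.17],10]
    - [[0,0,0],[0,0,-0.23],10]
    - [[0,0,0],[0,0,-0.28],10]
    - [[0,0,0],[0,0,-0.32],10]
    - [[0,0,0],[0,0,-0.36],10]
    - [[0,0,0],[0,0,-0.4],10]
    - [[0,0,0],[0,0,-0.42],10]
    - [[0,0,0],[0,0,-0.42],10]

```text
time_s: 26.0
ee_pos: [482.7, -324.7, 64.0]
tool_rot: [0.727, 0.686, -0.0, -0.0]
force: [-1.2, -0.7, -1.9]
width: 17.2
gripper_force: 50.0
```

Run:
```python
from rel import *
look('w11'); blob('w11')
```

```text
26.0 [ 482.69 -324.65   64.  ] [ 0.9983 -0.058  -0.    ] [-1.16 -0.73 -1.92] [-0.03 -0.02 -0.05] 17.249930748998718
w11 [ 239  189   88   72 3264] [286.3 217.1]
```

Request:
send_rows:
  motion:
    - [[0,0,0],[-0.02,0.001,0],10]
    - [[0,0,0],[-0.05,0.003,0],10]
    - [[0,0,0],[-0.09,0.005,0],10]
    - [[0,0,0],[-0.13,0.008,0],10]
    - [[0,0,0],[-0.18,0.01,0],10]
    - [[0,0,0],[-0.24,0.014,0],10]
    - [[0,0,0],[-0.3,0.017,0],10]
    - [[0,0,0],[-0.36,0.021,0],10]
    - [[0,0,0],[-0.4,0.023,0],10]
    - [[0,0,0],[-0.4,0.023,0],10]

```text
time_s: 27.3
ee_pos: [472.6, -324.1, 64.0]
tool_rot: [0.727, 0.686, -0.0, -0.0]
force: [-0.0, 0.6, -2.3]
width: 17.7
gripper_force: 50.0
```

Run:
```python
from rel import *
look('w12'); blob('w12')
```

```text
27.3 [ 472.61 -324.08   64.02] [ 0.9983 -0.0581 -0.    ] [-0.02  0.59 -2.3 ] [-0.05  0.05  0.05] 17.66206625509887
w12 [ 257  189   88   73 3592] [304.4 219. ]
```

The cap stays put while the fork slides out. Continuing until clear, then lifting.

Request:
send_rows:
  motion:
    - [[0,0,0],[-0.1,0.006,0],10]
    - [[0,0,0],[-0.3,0.017,0],10]
    - [[0,0,0],[-0.55,0.032,0],10]
    - [[0,0,0],[-0.8,0.046,0],10]
    - [[0,0,0],[-1.05,0.061,0],10]
    - [[0,0,0],[-1.3,0.075,0],10]
    - [[0,0,0],[-1.55,0.09,0],10]
    - [[0,0,0],[-1.8,0.104,0],10]
    - [[0,0,0],[-1.92,0.111,0],10]
    - [[0,0,0],[-1.92,0.111,0],10]

```text
time_s: 28.6
ee_pos: [424.5, -321.3, 64.0]
tool_rot: [0.727, 0.686, 0.0, -0.0]
force: [-0.1, 0.4, -1.9]
width: 17.7
gripper_force: 50.0
```

Run:
```python
from rel import *
s,c,im=look('w13')
m=cv2.cvtColor(im,cv2.COLOR_RGB2HSV); m=((m[...,0]>52)&(m[...,0]<74)&(m[...,1]>150)&(m[...,2]>60)).astype(np.uint8); m[:, :250]=0
n,l,st,ce=cv2.connectedComponentsWithStats(m); i=1+st[1:,4].argmax(); print(st[i])
x,f=fit(head(),[((l==i).astype(np.float32),c)],(483,-325,0),3); print(x,f)
```

```text
28.6 [ 424.48 -321.28   64.  ] [ 0.9983 -0.0583 -0.    ] [-0.12  0.45 -1.9 ] [-0.07  0.   -0.01] 17.719651986416476
[ 342  189   90   85 4243]
[ 4.83444810e+02 -3.23097626e+02 -3.62774530e-01] 0.4378829896450043
```

The cap stands in the tray at about (483,-323) and the fork is clear. Lifting and returning the puller to the mat.

Request:
send_rows:
  motion:
    - [[0,0,0],[0,0,0.4],10]
    - [[0,0,0],[0,0,1.2],10]
    - [[0,0,0],[0,0,2.4],10]
    - [[0,0,0],[0,0,3.8],10]
    - [[0,0,0],[0,0,5],10]
    - [[0,0,0.1],[0.1,1,5.5],10]
    - [[0,0,0.2],[0.2,2.5,5.5],10]
    - [[0,0,0.3],[0.3,4.2,5.5],10]
    - [[0,0,0.4],[0.5,6,5.5],10]
    - [[0,0,0.5],[0.6,7.8,5.5],10]

```text
time_s: 29.9
ee_pos: [440.1, -125.0, 202.5]
tool_rot: [0.697, 0.717, 0.0, 0.001]
force: [0.7, -0.5, -1.9]
width: 17.5
gripper_force: 50.0
```

Request:
send_rows:
  motion:
    - [[0,0,0.1],[0.2,2,0],10]
    - [[0,0,0.2],[0.4,4,0],10]
    - [[0,0,0.3],[0.6,6,0],10]
    - [[0,0,0.4],[0.8,8,0],10]
    - [[0,0,0.5],[0.9,10,0],10]
    - [[0,0,0.5],[1,12,0],10]
    - [[0,0,0.6],[1.2,14,0],10]
    - [[0,0,0.7],[1.4,16,0],10]
    - [[0,0,0.8],[1.6,17.8,0],10]
    - [[0,0,0.8],[1.7,19,0],10]

```text
time_s: 31.15
ee_pos: [482.3, 351.2, 202.3]
tool_rot: [0.644, 0.765, 0.001, 0.0]
force: [-0.1, -0.4, -0.6]
width: 17.7
gripper_force: 50.0
```

Request:
send_rows:
  motion:
    - [[0,0,0],[0,0.4,0],10]
    - [[0,0,0],[0,0.75,0],10]
    - [[0,0,0],[0,0.8,0],10]
    - [[0,0,0],[0,0.8,0],10]
    - [[0,0,0],[0,0.8,-1],10]
    - [[0,0,0],[0,0.8,-2],10]
    - [[0,0,0],[0,0.8,-3],10]
    - [[0,0,0],[0,0.8,-3.5],10]
    - [[0,0,0],[0,0.8,-3.5],10]
    - [[0,0,0],[0,0.8,-3.5],10]

```text
time_s: 32.4
ee_pos: [483.0, 369.0, 115.2]
tool_rot: [0.645, 0.764, 0.001, 0.0]
force: [-0.5, -0.4, -1.3]
width: 17.8
gripper_force: 50.0
```

Run:
```python
from rel import *
s,c,im=look('w14')
# mat corners projection check from wrist: blue mask footprint at z=3
h=cv2.cvtColor(im,cv2.COLOR_RGB2HSV); b=((h[...,0]>105)&(h[...,0]<125)&(h[...,1]>120)).astype(np.uint8)
n,l,st,ce=cv2.connectedComponentsWithStats(b); print(st[1:][st[1:,4]>300])
p=s['ee_pos']; yw=np.arctan2(*R.from_quat(s['tool_rot']).as_matrix()[:2,1][::-1])
P=np.array([[X,Y,0] for X in(-39,21) for Y in(-23,23)]); W=world(P,p[0]-.4,p[1]+1.1,3,yw); print(W.round(0).tolist())
for u in((st[1:,0].min(),0),): pass
mat=R.from_euler('z',-np.radians(11)).apply(W-[470,368,0]); print('in mat',mat.round(0).tolist())
```

```text
32.4 [482.97 369.02 115.19] [0.9858 0.1678 0.0016] [-0.49 -0.39 -1.26] [-0.02 -0.02  0.03] 17.791935199059456
[[  151   105   222    88 13653]]
[[448.0, 341.0, 3.0], [440.0, 386.0, 3.0], [507.0, 351.0, 3.0], [499.0, 396.0, 3.0]]
in mat [[-27.0, -22.0, 3.0], [-26.0, 24.0, 3.0], [33.0, -24.0, 3.0], [34.0, 22.0, 3.0]]
```

Well inside the mat. Lowering gently to contact.

Request:
send_rows:
  motion:
    - [[0,0,0],[0,0,-0.4],10]
    - [[0,0,0],[0,0,-0.9],10]
    - [[0,0,0],[0,0,-1.4],10]
    - [[0,0,0],[0,0,-1.75],10]
    - [[0,0,0],[0,0,-1.95],10]
    - [[0,0,0],[0,0,-2.04],10]
    - [[0,0,0],[0,0,-2.07],10]
    - [[0,0,0],[0,0,-2.09],10]
    - [[0,0,0],[0,0,-2.1],10]
    - [[0,0,0],[0,0,-2.1],10]

```text
time_s: 33.7
ee_pos: [482.4, 369.0, 62.6]
tool_rot: [0.645, 0.764, 0.0, 0.0]
force: [-2.1, -1.2, 4.2]
width: 17.7
gripper_force: 50.0
```

It stands on the mat. Opening, then rising straight up.

Request:
send_rows:
  motion:
    - [[0,0,0],[0,0,0.01],19]
    - [[0,0,0],[0,0,0.01],24]
    - [[0,0,0],[0,0,0.01],34]
    - [[0,0,0],[0,0,0.01],46]
    - [[0,0,0],[0,0,0.01],50]
    - [[0,0,0],[0,0,0.01],50]
    - [[0,0,0],[0,0,0.5],50]
    - [[0,0,0],[0,0,1.5],50]
    - [[0,0,0],[0,0,3],50]
    - [[0,0,0],[0,0,5],50]
  force: 20

```text
time_s: 34.95
ee_pos: [481.4, 368.1, 187.2]
tool_rot: [0.645, 0.764, -0.001, -0.0]
force: [1.0, 0.6, 0.3]
width: 50.0
gripper_force: 0.0
```

Request:
send_rows:
  motion:
    - [[0,0,0],[-1,1,2],50]
    - [[0,0,0],[-1,2,3],50]
    - [[0,0,0],[-1,4,3],50]
    - [[0,0,0],[-1,5,3],50]
    - [[0,0,0],[-1,5,3],50]
    - [[0,0,0],[-1,5,3],50]
    - [[0,0,0],[-1,5,3],50]
    - [[0,0,0],[-1,5,3],50]
    - [[0,0,0],[-1,5,3],50]
    - [[0,0,0],[-1,5,3],50]

```text
time_s: 36.2
ee_pos: [457.3, 493.4, 261.6]
tool_rot: [0.645, 0.764, 0.0, 0.0]
force: [0.2, -0.6, 0.1]
width: 49.9
gripper_force: 0.0
```

Run:
```python
from rel import *
from bench import mark_of
s=robot.state(); print(s['time_s'],s['ee_pos'],s['force'],s['width'])
t=vision.snapshot('top'); sd=vision.snapshot('side')
for c in('top','side'):
    for n in('puller','puller_grip','cap','cap_head','board','jar','driver'): print(c,n,[(np.round(d['location']).tolist(),round(d['p'],2)) for d in mark_of(c,n)[:4]])
R_=lambda a:cv2.resize(a,(400,300),interpolation=cv2.INTER_CUBIC)
o=np.vstack([np.hstack([R_(t[175:265,110:230]),R_(t[185:284,350:482])]),np.hstack([R_(sd[125:230,190:330]),R_(sd[270:345,230:330])])])
cv2.imwrite('pics/fin.png',o[:,:,::-1])
```

```text
36.2 [457.29124839 493.4424762  261.56670945] [ 0.18006028 -0.64590593  0.09293104] 49.91823003609591
top puller [([520.0, 528.0, -1.0], 0.94), ([352.0, 223.0, -3.0], 0.83), ([484.0, 373.0, 8.0], 0.62), ([628.0, 378.0, -1.0], 0.61)]
top puller_grip [([527.0, 524.0, 81.0], 0.81), ([628.0, 378.0, 77.0], 0.66), ([482.0, 373.0, 78.0], 0.6), ([613.0, 70.0, 83.0], 0.48)]
top cap [([485.0, -323.0, 1.0], 0.8)]
top cap_head [([484.0, 372.0, 6.0], 0.6), ([484.0, -325.0, 14.0], 0.49), ([472.0, 369.0, -4.0], 0.17)]
top board [([418.0, 18.0, -3.0], 0.95)]
top jar []
top driver [([694.0, -273.0, 3.0], 0.8)]
side puller [([482.0, 370.0, 4.0], 0.78), ([347.0, 220.0, 3.0], 0.67), ([522.0, 523.0, 1.0], 0.62), ([626.0, 375.0, 2.0], 0.58)]
side puller_grip [([524.0, 526.0, 79.0], 0.77), ([630.0, 377.0, 74.0], 0.6), ([352.0, 222.0, 81.0], 0.58)]
side cap [([481.0, -327.0, 4.0], 0.56)]
side cap_head [([483.0, -323.0, 12.0], 0.82)]
side board [([417.0, 22.0, -0.0], 0.7)]
side jar [([693.0, 276.0, -3.0], 0.82)]
side driver [([692.0, -280.0, 0.0], 0.68), ([615.0, 72.0, 80.0], 0.67)]
```

View pics/fin.png

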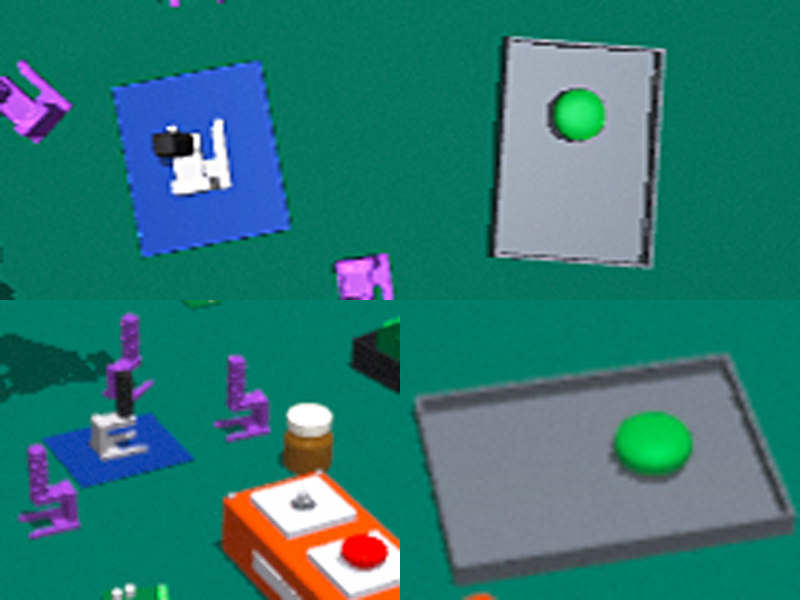

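The picture shows the puller standing upright on the blue mat, the cap dome-up in the tray with the puller well away, the bare post on the green unit, and the bystanders unmoved.

```bash
python3 -c "
from bench import robot
print(robot.finish_job())"
```

```text
the job is handed in; nothing more can be done
None
```

The job is handed in at about 36 s: the cap popped off under a steady pull of roughly 10 N by the readings I took, and it sits dome-up in the grey tray. The puller stands upright on the blue mat, and the board, jar and screwdriver have not moved.

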